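Reset the iris damper of a welding bench's fume inlet

TASK

Reset the airflow of the fume inlet on the welding bench: with the fingertips, push the iris damper's lever all the way round to its open stop to work the blades free, then push it back round the scale until its pointer lies over the red set marker, and leave it there. Only push the lever, never pinch it between the fingers, and do not shift the red marker or any of the loose things on the bench.

Things in the scene. Friction and masses are not known exactly. Their poses are not given: they have to be found in the camera images.
- damper: Fume inlet with iris damper, fixed to the bench, in a new place and yaw each time. Round galvanised casing, 189 mm diameter, 35 to 85 mm above the bench, on a 230 mm square, 6 mm flange; its 137 mm wide open mouth rises to 121 mm. Origin: on the damper's vertical axis at bench height; x points to the middle of the white scale plate, z up.
- damper_lever (a joint): Angle of lever and ring about the damper's vertical axis, rad: 0 at the closed stop, 1.571 at the open stop, growing counter-clockwise seen from above. The lever points 45 degrees clockwise of the damper's x axis at 0, 45 degrees counter-clockwise of it at 1.571. Friction holds it where it is left; pushing at the handle takes about 2.5 N.
- lever_handle (a point): Centre of the lever's handle, 169 mm from the damper's axis, 105 mm high. x outward along the lever, y counter-clockwise (opening), z up. Upright steel bar, 6 mm thick, 90 to 122 mm high, with a yellow plastic grip cheek on each side: in all 20 mm wide (y), 54 mm long (x: 142 to 196 mm from the axis), cheeks 92 to 118 mm high. Free space below it.
- lever_pointer (a point): Point on the top of the flat steel pointer bar (8 mm wide), which is the lever's part over the scale, 132 mm from the axis and 98 mm above the bench. Axes as the lever's.
- grip_closed_side: The yellow plastic grip cheek (54 x 7 x 26 mm) on the handle's clockwise side: pushing on its outer face opens the damper. Origin at its centre, 6.5 mm from the middle of the handle; axes as the lever's.
- grip_open_side: The same grip cheek on the handle's counter-clockwise side: pushing on its outer face closes the damper. Origin at its centre, 6.5 mm from the middle of the handle.
- set_marker (a joint): Angle of the red set marker on the scale, rad, measured as the lever's is, so the pointer is on the marker when both are equal. It lies between 0.35 and 1.05, at another place each time, and sits stiffly.
- marker_tab (a point): Top centre of the red set marker, a flat red clip 15 mm wide (along the scale) and 18 mm long over the rim of the scale plate, 134.5 mm from the damper's axis and 88.5 mm above the bench, with the pointer bar passing 4 mm above it. x points outward from the damper's axis, z up.
- hammer: Loose hammer, 280 mm long, lying on the bench to the left; to be left alone. Origin under its middle, x from handle to head.
- offcut: Loose steel pipe offcut, 42 mm diameter, 60 mm high, standing by the damper; to be left alone. Origin at the centre of its underside.
- bracket: Loose steel angle bracket, 70 x 50 x 60 mm, on the bench beyond the lever's sweep; to be left alone. Origin at the centre of its underside.
- spraycan: Loose yellow spray can, 65 mm diameter, 190 mm high, on the bench to the right; to be left alone. Origin at the centre of its underside.
- scale_middle (a point): Middle of the white scale plate's top, 85 mm high, 125 mm from the damper's axis; axes as the damper's. The plate is a sector, 142 mm outer radius, 52 degrees either side of here, with 16 dark marks 6 degrees apart, every fifth longer, and a black wedge wider towards the open end. A steel stop pin (8 mm thick, up to 101 mm high, 109 mm from the axis) stands at each end.

How it is judged (in metres and radians):
On the way:
1. the lever is pushed to its open stop (within 0.08 rad) (value of joint damper_lever above 1.491 rad), for 0.1 s.
At the end, for the whole second after the job is handed in: The lever has been to its open stop and rests with its pointer over the red set marker, within half a scale division (0.052 rad, 3 degrees, 7 mm at the marker); the marker is within 5 mm and every loose thing within 20 mm of where it was (angle between the x axis of lever_pointer and the x axis of marker_tab, either way round below 0.052 rad and velocity of joint damper_lever between -0.03 and 0.03 rad/s and distance of marker_tab from where it was at the start of the episode below 0.005 m and distance of each of hammer, offcut, bracket, spraycan from where it was at the start of the episode below 0.02 m); the robot touches nothing.
It fails at once if the lever's handle is pinched: both of its grip cheeks are pressed at once (contact force between each of grip_closed_side, grip_open_side and the fingers above 1 N).
It fails at once if the red set marker is shifted by more than 5 mm (distance of marker_tab from where it was at the start of the episode above 0.005 m).
It fails at once if a loose thing is shifted or lifted by more than 20 mm (distance of any of hammer, offcut, bracket, spraycan from where it was at the start of the episode above 0.02 m).
It also fails if it takes over 58 s, if anything falls off the work surface, if the arm or the gripper's body presses on something with over 40 N, if the wrist force passes 120 N, or if a joint passes its speed limit or range.

ROBOT

A 6-joint arm with a two-finger parallel gripper is mounted at the origin on the work surface. World frame = base frame: x ahead of the robot, y to its left, z up, the work surface at z = 0. Lengths are in m, angles in degrees, forces in N, time in s.
With the tool pointing down it reaches from about 0.4 to 0.925 m from the base axis. Payload 3.4 kg.
Tool frame: the origin (TCP) lies on the centre line of the jaws, within the pads' length; the fingertips stand 25 mm ahead of it and the grasp point (between the pads) lies 6 mm ahead of it; z points along the fingers, y is the line along which they close (so a half turn about z gives the same grasp; the last joint's range is limited). The gripper opens to 85 mm and grips with 20 to 120 N. Pads are 22 mm wide; open, the fingers measure 114 mm over their backs; the gripper's body (76 mm by 85 mm) begins 54 mm behind the grasp point. The pads swing forward as they close: fully open they stand 13 mm farther back than shut.
Start: joints at [-72.393, 17.578, 86.31, -0, 76.112, -4.211], TCP at [0.214, -0.534, 0.256] pointing down, gripper open.
Joint ranges: [-179.03, 179.03], [-60, 130.46], [8.19, 133.38], [-81.62, 261.62], [5.75, 156.47], [-153.77, 153.77]. Speed limits (degrees/s): [147.25, 147.25, 180, 180, 180, 180].

INTERFACE

Orientations are given as a 3x3 rotation matrix whose columns are the frame's x, y, z axes.
In Python, from cell import r gives the robot as it stands.
- The arm moves only by the tool arm_command, never from a script. Its argument "rows" is a list of rows, each an object of numbers: "fingers": the opening, from 0 (shut) to 1 (fully open); "x", "y", "z": the shift along the tool's x, y, z in mm; "ax", "ay", "az": the turn, a rotation vector about the tool's x, y, z in rad. A call has 1 to 12 rows; each row is the pose to reach, as a shift and turn from the pose commanded when the call began, along the tool's axes at that moment; what a row does not reach only later rows make up. A row lasts 1/12 s, in which the tool goes at most 41.7 mm and 7.16 degrees, less where a joint would pass 70% of its speed; a pose out of reach is approached as far as the arm can. A call with a gripper value outside its range is refused whole. The fingers move at their own pace and stop on an object; "force" is the grip in N (left out, the last holds). Time passes only in rows, so rows that repeat a pose let the fingers close. It gives the time, the measured TCP pose, the force, the opening and the grip force at its end, in the units of the state.
- r.get_state(): the state, without advancing time (a new reading comes with each control period).
- r.camera(name): name is "scene" or "top"; returns a dict with "frame" (420x560x3 uint8, red, green, blue), "fx", "fy", "cx", "cy" (pixels), "R" (3x3) and "t" (3): a world point X has camera coordinates R X + t. Camera axes: x right, y down, z forward; pixel columns grow to the right and rows downward; lengths in m; the calibration is good to about 2 mm. A picture is of the moment at which its call begins. There is no depth.
- r.hand_in(): hands the job in; it is judged then, once.
The state is a dict: "time_s": time; "joint_pos": joint angles; "qd": joint speeds; "tau": joint torques, N m; "tool_pos": TCP position; "orientation": TCP orientation; "wrist_force": force on the tool from outside, world axes, zero at the start; "torque": the same for the moment, N m; "grip_width": opening from 0.0 (shut) to 1.0 (fully open); "finger_force": force on a finger pad.
Only numpy, scipy, OpenCV 4.12 (cv2) and the standard library are available. Lean on these libraries where they do the work, as an engineer would, in place of code of your own. Each camera call takes 0.05 s, during which the arm holds its last target. There are 200 camera calls.

## Working session

There is one attempt and no reset: what is moved stays moved. The work goes in short steps, Python scripts to look and compute and a tool call to move; the robot and the scene stay as the last step left them, time stands still between calls to the robot, and variables do not carry over. Pictures are saved under pics/ and viewed, at most 10 in all, crops included, and the job is handed in when it is done.

Besides the shell and the picture viewer there is one more tool, called by a JSON object that holds its "api" and its "payload", one argument or row to a line. arm_command: Moves the arm, as the interface text tells. Its arguments: {"type":"object","properties":{"rows":{"type":"array","items":{"type":"object","properties":{"fingers":{"type":"number"},"x":{"type":"number"},"y":{"type":"number"},"z":{"type":"number"},"ax":{"type":"number"},"ay":{"type":"number"},"az":{"type":"number"}}}},"force":{"type":"number"}},"required":["rows"]}

```bash
mkdir -p pics
python3 - <<'E'
from cell import r
import cv2,numpy as np
for n in("scene","top"):
    c=r.camera(n); cv2.imwrite(f"pics/{n}0.png",c["frame"][:,:,::-1]); np.savez(f"{n}0.npz",**c)
    print(n,c["fx"],c["cx"],c["cy"],(-np.array(c["R"]).T@c["t"]).round(3),np.array(c["R"]).round(3).tolist())
s=r.get_state();print(s["tool_pos"],s["orientation"],s["time_s"])
E
```

```text
scene 383.2298306100034 286.64329558074945 210.29158653738122 [ 0.984 -0.653  0.931] [[0.864, 0.503, -0.013], [0.374, -0.659, -0.653], [-0.337, 0.559, -0.758]]
top 439.7042835384995 278.3508775358113 204.04226163946865 [ 0.5   -0.029  1.321] [[-0.029, -0.999, 0.025], [-0.996, 0.027, -0.09], [0.089, -0.027, -0.996]]
[ 0.21351719 -0.53327009  0.25545866] [[ 9.28356930e-01  3.71689517e-01 -5.60349855e-04]
 [ 3.71689912e-01 -9.28355229e-01  1.78269564e-03]
 [ 1.42405563e-04 -1.86325424e-03 -9.99998254e-01]] 0.1
```

View pics/top0.png

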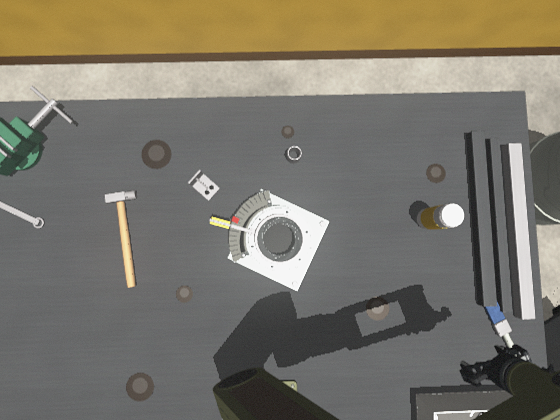

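View pics/scene0.png

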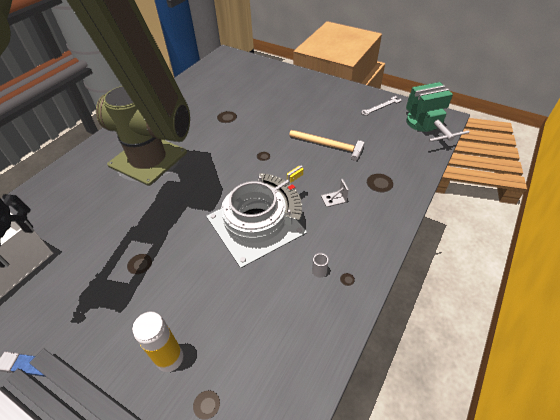

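The top view shows the damper axis near (279,238), the yellow handle near (219,221), and the red marker near (236,219). The bracket is at (205,185) and the offcut at (293,153). The next step is to measure these by colour.

```bash
cat > h.py <<'E'
import cv2,numpy as np
def ray(c,p,z):
    R=np.array(c["R"]);o=-R.T@np.array(c["t"])
    d=R.T@np.array([(p[0]-c["cx"])/c["fx"],(p[1]-c["cy"])/c["fy"],1]); return o+d*(z-o[2])/d[2]
def proj(c,X):
    q=np.array(c["R"])@X+np.array(c["t"]); return np.array([c["fx"]*q[0]/q[2]+c["cx"],c["fy"]*q[1]/q[2]+c["cy"]])
def cen(c,kind,box):
    f=c["frame"].astype(int);R,G,B=f[...,0],f[...,1],f[...,2]
    m=(R>130)&(G>120)&(B<R*.5) if kind=="y" else (R>120)&(G<R*.5)&(B<R*.5)
    k=np.zeros_like(m);x0,y0,x1,y1=box;k[y0:y1,x0:x1]=1
    ys,xs=np.nonzero(m&k); return np.array([xs.mean(),ys.mean()]),len(xs)
E
python3 - <<'E'
from h import *
c=dict(np.load("top0.npz"));s=dict(np.load("scene0.npz"))
b=(190,180,340,300); bs=(200,150,330,280)
# flange corners: bright mask
g=cv2.cvtColor(c["frame"],cv2.COLOR_RGB2GRAY)
m=(g>150).astype(np.uint8);k=np.zeros_like(m);k[180:300,222:340]=1;m*=k
cn=max(cv2.findContours(cv2.morphologyEx(m,cv2.MORPH_CLOSE,np.ones((5,5))),0,2)[0],key=cv2.contourArea)
print("flange approx",cv2.approxPolyDP(cv2.convexHull(cn),4,True)[:,0].tolist())
Y,ny=cen(c,"y",b);Rr,nr=cen(c,"r",b);Ys,nys=cen(s,"y",bs);Rs,nrs=cen(s,"r",bs)
print(Y,ny,Rr,nr,Ys,nys,Rs,nrs)
print("handle",ray(c,Y,.115),ray(s,Ys,.108));print("marker",ray(c,Rr,.0885),ray(s,Rs,.0885))
for n,cc,bx in(("t",c,(195,165,345,305)),("s",s,(190,150,350,280))):
    x0,y0,x1,y1=bx;im=cv2.resize(cc["frame"][y0:y1,x0:x1,::-1],None,fx=4,fy=4,interpolation=2);cv2.imwrite(f"pics/crop_{n}.png",im)
E
```

```text
flange approx [[260, 189], [328, 220], [297, 290], [227, 257], [222, 219]]
[218.71428571 219.42857143] 21 [234.9 219.2] 30 [294.60377358 172.20754717] 53 [290.95652174 186.60869565] 23
handle [0.57063546 0.10242115 0.115     ] [0.56068946 0.10145199 0.108     ]
marker [0.57156433 0.06013926 0.0885    ] [0.57223757 0.05833944 0.0885    ]
```

View pics/crop_t.png

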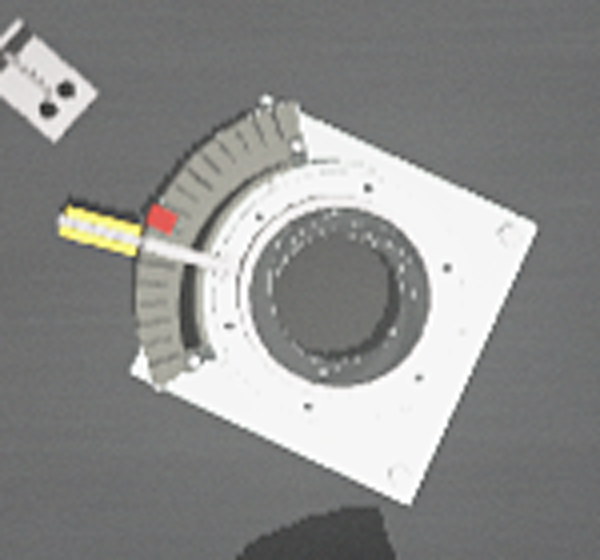

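Run:
```python
from h import *
c=dict(np.load("top0.npz"));s=dict(np.load("scene0.npz"))
u=lambda x,y:(195+x/4-.375,165+y/4-.375)
A,B,D=[ray(c,u(*p),.006) for p in((537,228),(410,503),(131,372))]
print("side lens",np.linalg.norm(A-B),np.linalg.norm(B-D))
print("centre flange",(A+D)/2,"mouth",ray(c,u(340,297),.121))
deg=lambda v:np.degrees(np.arctan2(v[1],v[0]))
print("edge angs",deg(A-B),deg(D-B))
o=((A+D)/2+ray(c,u(340,297),.121))/2
print("pins",[deg(ray(c,u(*p),.101)-o)for p in((298,146),(193,362))],[np.linalg.norm((ray(c,u(*p),.101)-o)[:2])for p in((298,146),(193,362))])
for n,P in(("handle outer",ray(c,u(63,220),.122)),("handle in",ray(c,u(140,241),.118)),("handle top mid",ray(c,u(100,229),.120)),("marker",ray(c,u(162,220),.0885)),("markS",ray(s,cen(s,"r",(200,150,330,280))[0],.0885))):
    print(n,P.round(4),deg(P-o),np.linalg.norm((P-o)[:2]))
print("bracket",ray(c,u(50,85),.0),"offcut",ray(c,(293,153),.06))
```

```text
side lens 0.22493611111921655 0.22786703735368383
centre flange [ 0.51212733 -0.06222143  0.006     ] mouth [ 0.51272201 -0.06254025  0.121     ]
edge angs -26.993245345215353 63.34287753835068
pins [np.float64(13.480688526727716), np.float64(112.01854462008981)] [np.float64(0.10919318362711582), np.float64(0.10973533400792097)]
handle outer [0.5703 0.1243 0.122 ] 72.76663167056394 0.19542253367174928
handle in [0.5548 0.0727 0.118 ] 72.59511149168408 0.14153998562424028
handle top mid [0.5636 0.0995 0.12  ] 72.45676415462135 0.1697955716111699
marker [0.5704 0.0595 0.0885] 64.58405832482188 0.13497990388995398
markS [0.5722 0.0583 0.0885] 63.643108125041714 0.13472553284037983
bracket [0.67960054 0.14806326 0.        ] offcut [ 0.7615272  -0.11055165  0.06      ]
```

View pics/crop_s.png

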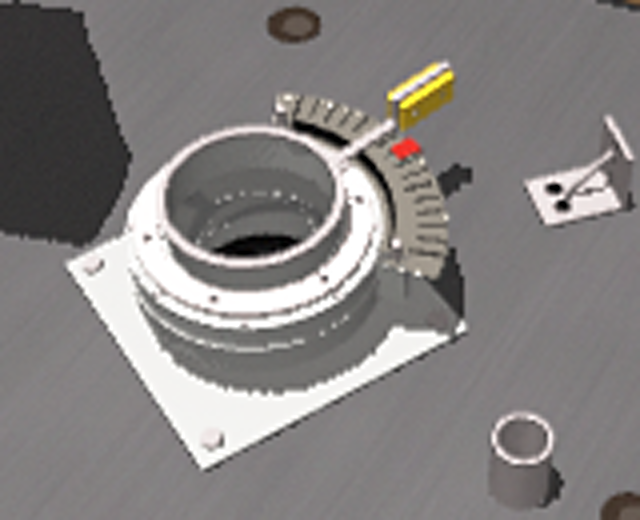

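```bash
cat >> h.py <<'E'
O=np.array([.5124,-.0624])
def rel(s,th,off,z,rad=.169):
    "target: tool beside lever line at angle th deg, off m CCW of it"
    a=np.radians(th);e=np.array([np.cos(a),np.sin(a)]);t=np.array([-e[1],e[0]])
    P=np.r_[O+rad*e+off*t,z];M=np.array(s["orientation"])
    d=M.T@(P-np.array(s["tool_pos"]))*1000
    y0=np.arctan2(M[1,0],M[0,0]);dy=a-np.pi/2-y0
    return dict(x=round(d[0]),y=round(d[1]),z=round(d[2]),az=round(float(-dy),3))
E
python3 -c "
from h import *;from cell import r
s=r.get_state();print(rel(s,72.6,-.045,.25))"
```

```text
{'x': 594, 'y': -429, 'z': 6, 'az': 0.685}
```

{"api": "arm_command", "payload": {
  "rows": [
    {"fingers": 0, "x": 594, "y": -429, "z": 0, "az": 0.685},
    {"fingers": 0, "x": 594, "y": -429, "z": 0, "az": 0.685},
    {"fingers": 0, "x": 594, "y": -429, "z": 0, "az": 0.685},
    {"fingers": 0, "x": 594, "y": -429, "z": 0, "az": 0.685},
    {"fingers": 0, "x": 594, "y": -429, "z": 0, "az": 0.685},
    {"fingers": 0, "x": 594, "y": -429, "z": 0, "az": 0.685},
    {"fingers": 0, "x": 594, "y": -429, "z": 0, "az": 0.685},
    {"fingers": 0, "x": 594, "y": -429, "z": 0, "az": 0.685},
    {"fingers": 0, "x": 594, "y": -429, "z": 0, "az": 0.685},
    {"fingers": 0, "x": 594, "y": -429, "z": 0, "az": 0.685},
    {"fingers": 0, "x": 594, "y": -429, "z": 0, "az": 0.685},
    {"fingers": 0, "x": 594, "y": -429, "z": 0, "az": 0.685}
  ]
}}

```text
$.rows[0]: bad value
```

```bash
python3 -c "
from h import *;from cell import r
s=r.get_state();print(s['tool_pos'],s['grip_width'],rel(s,72.6,-.045,.25))"
```

```text
[ 0.21351719 -0.53327009  0.25545866] 0.9962464257837783 {'x': 594, 'y': -429, 'z': 6, 'az': 0.685}
```

{"api": "arm_command", "payload": {
  "rows": [
    {"fingers": 0, "x": 30, "y": -21, "z": 0, "ax": 0, "ay": 0, "az": 0.05},
    {"fingers": 0, "x": 60, "y": -43, "z": 0, "ax": 0, "ay": 0, "az": 0.1},
    {"fingers": 0, "x": 90, "y": -65, "z": 0, "ax": 0, "ay": 0, "az": 0.15},
    {"fingers": 0, "x": 123, "y": -89, "z": 0, "ax": 0, "ay": 0, "az": 0.2},
    {"fingers": 0, "x": 156, "y": -113, "z": 0, "ax": 0, "ay": 0, "az": 0.25},
    {"fingers": 0, "x": 189, "y": -136, "z": 0, "ax": 0, "ay": 0, "az": 0.3},
    {"fingers": 0, "x": 222, "y": -160, "z": 0, "ax": 0, "ay": 0, "az": 0.35},
    {"fingers": 0, "x": 255, "y": -184, "z": 0, "ax": 0, "ay": 0, "az": 0.4},
    {"fingers": 0, "x": 288, "y": -208, "z": 0, "ax": 0, "ay": 0, "az": 0.45},
    {"fingers": 0, "x": 321, "y": -232, "z": 0, "ax": 0, "ay": 0, "az": 0.5},
    {"fingers": 0, "x": 354, "y": -256, "z": 0, "ax": 0, "ay": 0, "az": 0.55},
    {"fingers": 0, "x": 384, "y": -277, "z": 0, "ax": 0, "ay": 0, "az": 0.6}
  ]
}}

```text
time_s: 1.1
tool_pos: [0.4677, -0.1315, 0.2561]
orientation: [[0.976, -0.219, -0.0], [-0.219, -0.976, 0.0], [-0.0, -0.0, -1.0]]
wrist_force: [0.1, -0.9, -1.2]
grip_width: -0.0
finger_force: 0.0
```

```bash
python3 -c "
from h import *;from cell import r
s=r.get_state();print(s['tool_pos'],s['grip_width'],s['time_s'],rel(s,72.6,-.045,.25),rel(s,72.6,-.045,.113))"
```

```text
[ 0.46768131 -0.13149742  0.25610656] -0.0003453977838763666 1.1 {'x': 87, 'y': -242, 'z': 6, 'az': 0.083} {'x': 87, 'y': -242, 'z': 143, 'az': 0.083}
```

{"api": "arm_command", "payload": {
  "rows": [
    {"fingers": 0, "x": 11, "y": -31, "z": 0, "ax": 0, "ay": 0, "az": 0.01},
    {"fingers": 0, "x": 23, "y": -65, "z": 0, "ax": 0, "ay": 0, "az": 0.02},
    {"fingers": 0, "x": 36, "y": -100, "z": 0, "ax": 0, "ay": 0, "az": 0.03},
    {"fingers": 0, "x": 49, "y": -135, "z": 0, "ax": 0, "ay": 0, "az": 0.05},
    {"fingers": 0, "x": 61, "y": -170, "z": 0, "ax": 0, "ay": 0, "az": 0.06},
    {"fingers": 0, "x": 74, "y": -205, "z": 0, "ax": 0, "ay": 0, "az": 0.07},
    {"fingers": 0, "x": 87, "y": -242, "z": 0, "ax": 0, "ay": 0, "az": 0.083},
    {"fingers": 0, "x": 87, "y": -242, "z": 35, "ax": 0, "ay": 0, "az": 0.083},
    {"fingers": 0, "x": 87, "y": -242, "z": 70, "ax": 0, "ay": 0, "az": 0.083},
    {"fingers": 0, "x": 87, "y": -242, "z": 105, "ax": 0, "ay": 0, "az": 0.083},
    {"fingers": 0, "x": 87, "y": -242, "z": 143, "ax": 0, "ay": 0, "az": 0.083},
    {"fingers": 0, "x": 87, "y": -242, "z": 143, "ax": 0, "ay": 0, "az": 0.083}
  ]
}}

```text
time_s: 2.1
tool_pos: [0.5987, 0.0831, 0.1056]
orientation: [[0.955, -0.297, -0.016], [-0.297, -0.955, -0.001], [-0.015, 0.006, -1.0]]
wrist_force: [-1.5, 0.1, -0.3]
grip_width: -0.0
finger_force: 0.0
```

```bash
python3 -c "
from h import *;from cell import r
s=r.get_state();print(s['tool_pos'],s['time_s'])
for th,o in((72.6,-.03),(72.6,-.021),(75,-.021),(78,-.021),(81,-.021),(84,-.021),(87,-.021),(90,-.021),(93,-.021),(96,-.021),(99,-.021),(102,-.021),(105,-.021),(108,-.021)):print(th,rel(s,th,o,.113))
c=r.camera('top');cv2.imwrite('pics/a.png',cv2.resize(c['frame'][150:300,180:340,::-1],None,fx=4,fy=4))"
```

```text
[0.59873166 0.08314209 0.10559305] 2.1
72.6 {'x': -9, 'y': -4, 'z': -7, 'az': 0.002}
72.6 {'x': -18, 'y': -4, 'z': -7, 'az': 0.002}
75 {'x': -25, 'y': -5, 'z': -7, 'az': -0.04}
78 {'x': -34, 'y': -6, 'z': -7, 'az': -0.092}
81 {'x': -43, 'y': -6, 'z': -7, 'az': -0.145}
84 {'x': -52, 'y': -5, 'z': -7, 'az': -0.197}
87 {'x': -61, 'y': -4, 'z': -7, 'az': -0.249}
90 {'x': -69, 'y': -3, 'z': -6, 'az': -0.302}
93 {'x': -78, 'y': -1, 'z': -6, 'az': -0.354}
96 {'x': -87, 'y': 1, 'z': -6, 'az': -0.407}
99 {'x': -95, 'y': 4, 'z': -6, 'az': -0.459}
102 {'x': -104, 'y': 7, 'z': -6, 'az': -0.511}
105 {'x': -112, 'y': 11, 'z': -6, 'az': -0.564}
108 {'x': -120, 'y': 15, 'z': -6, 'az': -0.616}
```

View pics/a.png

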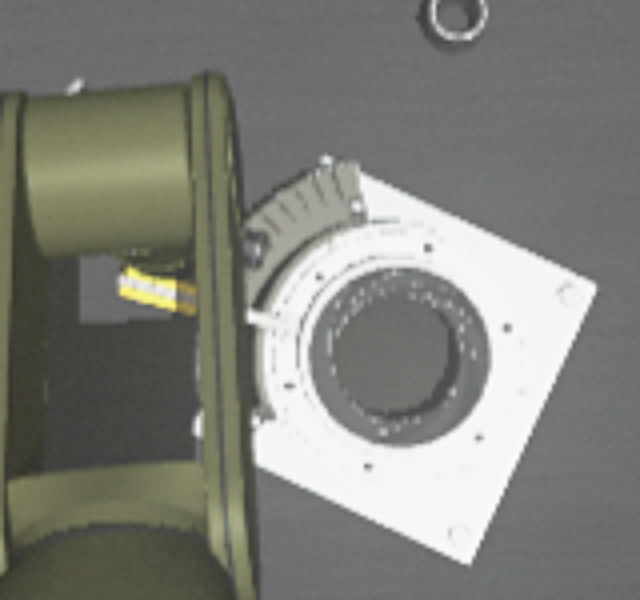

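The picture shows the tool on the clockwise side of the yellow handle (around (160,290)), which has not moved. I'll let the arm settle, then read it.

{"api": "arm_command", "payload": {
  "rows": [
    {"fingers": 0, "x": 0, "y": 0, "z": 0, "ax": 0, "ay": 0, "az": 0},
    {"fingers": 0, "x": 0, "y": 0, "z": 0, "ax": 0, "ay": 0, "az": 0},
    {"fingers": 0, "x": 0, "y": 0, "z": 0, "ax": 0, "ay": 0, "az": 0}
  ]
}}

```text
time_s: 2.4
tool_pos: [0.6069, 0.0834, 0.1162]
orientation: [[0.955, -0.298, 0.005], [-0.298, -0.955, 0.0], [0.005, -0.002, -1.0]]
wrist_force: [0.3, 0.1, 0.2]
grip_width: 0.003
finger_force: 0.0
```

```bash
python3 -c "
from h import *;from cell import r
s=r.get_state();print(s['tool_pos'],s['time_s'],s['wrist_force'],np.round(s['orientation'],3))
for th in (72.6,)+tuple(range(75,112,3)):print(th,rel(s,th,-.021,.113))"
```

```text
[0.60687345 0.08336699 0.11618237] 2.4 [0.3333891  0.11551954 0.15061245] [[ 0.955 -0.298  0.005]
 [-0.298 -0.955  0.   ]
 [ 0.005 -0.002 -1.   ]]
72.6 {'x': -26, 'y': -2, 'z': 3, 'az': 0.001}
75 {'x': -33, 'y': -2, 'z': 3, 'az': -0.041}
78 {'x': -42, 'y': -3, 'z': 3, 'az': -0.093}
81 {'x': -50, 'y': -3, 'z': 3, 'az': -0.145}
84 {'x': -59, 'y': -3, 'z': 3, 'az': -0.198}
87 {'x': -68, 'y': -2, 'z': 3, 'az': -0.25}
90 {'x': -77, 'y': 0, 'z': 3, 'az': -0.302}
93 {'x': -86, 'y': 2, 'z': 3, 'az': -0.355}
96 {'x': -94, 'y': 4, 'z': 3, 'az': -0.407}
99 {'x': -103, 'y': 7, 'z': 3, 'az': -0.459}
102 {'x': -111, 'y': 10, 'z': 3, 'az': -0.512}
105 {'x': -119, 'y': 13, 'z': 3, 'az': -0.564}
108 {'x': -127, 'y': 17, 'z': 3, 'az': -0.617}
111 {'x': -135, 'y': 22, 'z': 2, 'az': -0.669}
```

{"api": "arm_command", "payload": {
  "rows": [
    {"fingers": 0, "x": -8, "y": 0, "z": 0, "ax": 0, "ay": 0, "az": 0},
    {"fingers": 0, "x": -16, "y": -1, "z": 1, "ax": 0, "ay": 0, "az": 0},
    {"fingers": 0, "x": -22, "y": -2, "z": 1, "ax": 0, "ay": 0, "az": 0},
    {"fingers": 0, "x": -26, "y": -2, "z": 1, "ax": 0, "ay": 0, "az": 0},
    {"fingers": 0, "x": -30, "y": -2, "z": 1, "ax": 0, "ay": 0, "az": -0.02},
    {"fingers": 0, "x": -36, "y": -2, "z": 1, "ax": 0, "ay": 0, "az": -0.06},
    {"fingers": 0, "x": -42, "y": -3, "z": 1, "ax": 0, "ay": 0, "az": -0.09},
    {"fingers": 0, "x": -48, "y": -3, "z": 1, "ax": 0, "ay": 0, "az": -0.13},
    {"fingers": 0, "x": -54, "y": -3, "z": 1, "ax": 0, "ay": 0, "az": -0.17},
    {"fingers": 0, "x": -60, "y": -3, "z": 1, "ax": 0, "ay": 0, "az": -0.2},
    {"fingers": 0, "x": -68, "y": -2, "z": 1, "ax": 0, "ay": 0, "az": -0.25},
    {"fingers": 0, "x": -77, "y": 0, "z": 1, "ax": 0, "ay": 0, "az": -0.3}
  ]
}}

```text
time_s: 3.4
tool_pos: [0.5323, 0.1068, 0.1128]
orientation: [[1.0, 0.001, 0.003], [0.001, -1.0, 0.001], [0.003, -0.001, -1.0]]
wrist_force: [3.5, 1.4, 0.4]
grip_width: 0.001
finger_force: 1.5
```

{"api": "arm_command", "payload": {
  "rows": [
    {"fingers": 0, "x": 0, "y": 0, "z": 0, "ax": 0, "ay": 0, "az": 0},
    {"fingers": 0, "x": 0, "y": 0, "z": 0, "ax": 0, "ay": 0, "az": 0},
    {"fingers": 0, "x": 0, "y": 0, "z": 0, "ax": 0, "ay": 0, "az": 0}
  ]
}}

```text
time_s: 3.65
tool_pos: [0.5307, 0.1062, 0.1122]
orientation: [[1.0, -0.003, -0.001], [-0.003, -1.0, -0.0], [-0.001, 0.0, -1.0]]
wrist_force: [0.1, -0.2, -0.1]
grip_width: -0.002
finger_force: 0.0
```

```bash
python3 -c "
from h import *;from cell import r
s=r.get_state();print(s['tool_pos'],s['time_s'],s['wrist_force'])
for th in range(90,113,2):print(th,rel(s,th,-.021,.113))
c=r.camera('scene');cv2.imwrite('pics/b.png',cv2.resize(c['frame'][120:280,180:350,::-1],None,fx=3.5,fy=3.5))"
```

```text
[0.5307275  0.10622586 0.11215712] 3.65 [ 0.10407688 -0.15839039 -0.08600667]
90 {'x': 3, 'y': 0, 'z': -1, 'az': -0.003}
92 {'x': -3, 'y': -1, 'z': -1, 'az': -0.038}
94 {'x': -9, 'y': -1, 'z': -1, 'az': -0.073}
96 {'x': -15, 'y': -2, 'z': -1, 'az': -0.108}
98 {'x': -21, 'y': -2, 'z': -1, 'az': -0.142}
100 {'x': -27, 'y': -1, 'z': -1, 'az': -0.177}
102 {'x': -33, 'y': -1, 'z': -1, 'az': -0.212}
104 {'x': -39, 'y': 0, 'z': -1, 'az': -0.247}
106 {'x': -45, 'y': 1, 'z': -1, 'az': -0.282}
108 {'x': -51, 'y': 2, 'z': -1, 'az': -0.317}
110 {'x': -56, 'y': 3, 'z': -1, 'az': -0.352}
112 {'x': -62, 'y': 4, 'z': -1, 'az': -0.387}
```

View pics/b.png

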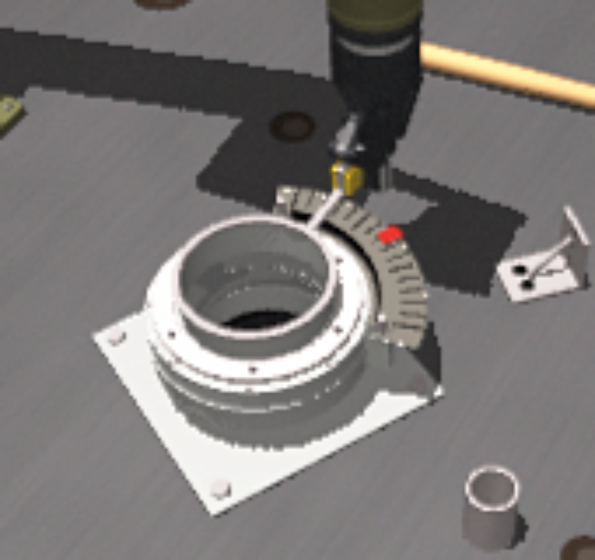

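The lever (yellow handle at (345,180)) is following the fingers, and the marker at (390,235) hasn't moved. I'll push on to the stop.

{"api": "arm_command", "payload": {
  "rows": [
    {"fingers": 0, "x": -4, "y": -1, "z": 0, "ax": 0, "ay": 0, "az": -0.04},
    {"fingers": 0, "x": -9, "y": -1, "z": 0, "ax": 0, "ay": 0, "az": -0.07},
    {"fingers": 0, "x": -15, "y": -2, "z": 0, "ax": 0, "ay": 0, "az": -0.11},
    {"fingers": 0, "x": -21, "y": -2, "z": 0, "ax": 0, "ay": 0, "az": -0.14},
    {"fingers": 0, "x": -27, "y": -1, "z": 0, "ax": 0, "ay": 0, "az": -0.18},
    {"fingers": 0, "x": -33, "y": -1, "z": 0, "ax": 0, "ay": 0, "az": -0.21},
    {"fingers": 0, "x": -39, "y": 0, "z": 0, "ax": 0, "ay": 0, "az": -0.25},
    {"fingers": 0, "x": -44, "y": 1, "z": 0, "ax": 0, "ay": 0, "az": -0.28},
    {"fingers": 0, "x": -47, "y": 1, "z": 0, "ax": 0, "ay": 0, "az": -0.3},
    {"fingers": 0, "x": -50, "y": 2, "z": 0, "ax": 0, "ay": 0, "az": -0.31},
    {"fingers": 0, "x": -52, "y": 2, "z": 0, "ax": 0, "ay": 0, "az": -0.32},
    {"fingers": 0, "x": -53, "y": 2, "z": 0, "ax": 0, "ay": 0, "az": -0.33}
  ]
}}

```text
time_s: 4.7
tool_pos: [0.4795, 0.1043, 0.1125]
orientation: [[0.947, 0.322, 0.003], [0.322, -0.947, -0.0], [0.002, 0.001, -1.0]]
wrist_force: [6.0, -0.1, -2.7]
grip_width: -0.003
finger_force: 2.8
```

{"api": "arm_command", "payload": {
  "rows": [
    {"fingers": 0, "x": -1, "y": 0, "z": 0, "ax": 0, "ay": 0, "az": 0},
    {"fingers": 0, "x": -1, "y": 0, "z": 0, "ax": 0, "ay": 0, "az": 0},
    {"fingers": 0, "x": -1, "y": 0, "z": 0, "ax": 0, "ay": 0, "az": 0}
  ]
}}

```text
time_s: 4.95
tool_pos: [0.4796, 0.1043, 0.1126]
orientation: [[0.947, 0.322, 0.004], [0.322, -0.947, 0.001], [0.004, 0.001, -1.0]]
wrist_force: [5.7, 1.1, -1.9]
grip_width: 0.001
finger_force: 2.8
```

{"api": "arm_command", "payload": {
  "rows": [
    {"fingers": 0, "x": -2, "y": 0, "z": 0, "ax": 0, "ay": 0, "az": 0},
    {"fingers": 0, "x": -4, "y": 0, "z": 0, "ax": 0, "ay": 0, "az": 0},
    {"fingers": 0, "x": -4, "y": 0, "z": 0, "ax": 0, "ay": 0, "az": 0},
    {"fingers": 0, "x": -4, "y": 0, "z": 0, "ax": 0, "ay": 0, "az": 0}
  ]
}}

```text
time_s: 5.28
tool_pos: [0.4795, 0.104, 0.1131]
orientation: [[0.947, 0.321, 0.011], [0.321, -0.947, 0.003], [0.011, 0.001, -1.0]]
wrist_force: [11.2, 4.7, -6.7]
grip_width: 0.002
finger_force: 6.2
```

```bash
python3 -c "
from h import *;from cell import r
c=r.camera('top');cv2.imwrite('pics/c.png',cv2.resize(c['frame'][150:300,180:340,::-1],None,fx=4,fy=4))
c=r.camera('scene');Y,n=cen(c,'y',(200,130,330,280));print(Y,n);P=ray(c,Y,.108)
print(P,np.degrees(np.arctan2(*(P[:2]-O)[::-1])),np.linalg.norm(P[:2]-O))"
```

```text
[272.92857143 163.17857143] 28
[0.48044854 0.10369858 0.108     ] 100.8886605993311 0.1691438290065009
```

View pics/c.png

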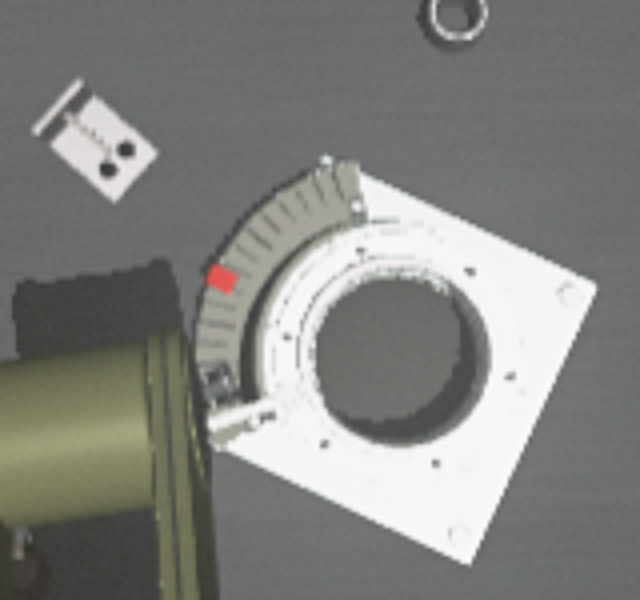

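At the open stop: the pointer lies against the pin at (260,415), and the arm stays put while the force rises. The marker is still at (222,279). Next I'll go over to the other side.

{"api": "arm_command", "payload": {
  "rows": [
    {"fingers": 0, "x": 8, "y": 0, "z": 0, "ax": 0, "ay": 0, "az": 0},
    {"fingers": 0, "x": 16, "y": 0, "z": 0, "ax": 0, "ay": 0, "az": 0},
    {"fingers": 0, "x": 20, "y": 0, "z": -8, "ax": 0, "ay": 0, "az": 0},
    {"fingers": 0, "x": 20, "y": 0, "z": -25, "ax": 0, "ay": 0, "az": 0},
    {"fingers": 0, "x": 20, "y": 0, "z": -45, "ax": 0, "ay": 0, "az": 0},
    {"fingers": 0, "x": 20, "y": 0, "z": -60, "ax": 0, "ay": 0, "az": 0},
    {"fingers": 0, "x": 10, "y": 0, "z": -65, "ax": 0, "ay": 0, "az": 0},
    {"fingers": 0, "x": -5, "y": 0, "z": -65, "ax": 0, "ay": 0, "az": 0},
    {"fingers": 0, "x": -20, "y": 0, "z": -65, "ax": 0, "ay": 0, "az": 0},
    {"fingers": 0, "x": -35, "y": 0, "z": -65, "ax": 0, "ay": 0, "az": 0},
    {"fingers": 0, "x": -45, "y": 0, "z": -65, "ax": 0, "ay": 0, "az": 0},
    {"fingers": 0, "x": -52, "y": 0, "z": -65, "ax": 0, "ay": 0, "az": 0}
  ]
}}

```text
time_s: 6.38
tool_pos: [0.4216, 0.0855, 0.1769]
orientation: [[0.947, 0.322, -0.003], [0.322, -0.947, -0.0], [-0.003, -0.0, -1.0]]
wrist_force: [0.3, -0.2, -0.2]
grip_width: -0.002
finger_force: 0.0
```

{"api": "arm_command", "payload": {
  "rows": [
    {"fingers": 0, "x": 0, "y": 0, "z": 0, "ax": 0, "ay": 0, "az": 0},
    {"fingers": 0, "x": 0, "y": 0, "z": 0, "ax": 0, "ay": 0, "az": 0},
    {"fingers": 0, "x": 0, "y": 0, "z": 0, "ax": 0, "ay": 0, "az": 0},
    {"fingers": 0, "x": 0, "y": 0, "z": 0, "ax": 0, "ay": 0, "az": 0}
  ]
}}

```text
time_s: 6.72
tool_pos: [0.4253, 0.0862, 0.1774]
orientation: [[0.947, 0.322, 0.001], [0.322, -0.947, 0.0], [0.001, 0.0, -1.0]]
wrist_force: [-0.0, -0.4, 0.6]
grip_width: 0.001
finger_force: 0.0
```

```bash
python3 -c "
from h import *;from cell import r
s=r.get_state();print(s['tool_pos'],s['time_s'],s['wrist_force'],np.round(s['orientation'],3).tolist())
print(rel(s,108,.042,.113))
for n in('top','scene'):
  c=r.camera(n);Y,k=cen(c,'r',(200,150,330,280));P=ray(c,Y,.0885);print(Y,k,np.degrees(np.arctan2(*(P[:2]-O)[::-1])),np.linalg.norm(P[:2]-O))
"
```

```text
[0.42528109 0.08621218 0.17740182] 6.7167 [-0.02338125 -0.35526211  0.60674608] [[0.947, 0.322, 0.001], [0.322, -0.947, 0.0], [0.001, 0.0, -1.0]]
{'x': -5, 'y': -1, 'z': 64, 'az': 0.014}
[234.9 219.2] 30 64.22784817531921 0.13607456645041494
[291.  186.4] 25 63.91928970493892 0.13536249892456637
```

{"api": "arm_command", "payload": {
  "rows": [
    {"fingers": 0, "x": -5, "y": -1, "z": 10, "ax": 0, "ay": 0, "az": 0.01},
    {"fingers": 0, "x": -5, "y": -1, "z": 22, "ax": 0, "ay": 0, "az": 0.01},
    {"fingers": 0, "x": -5, "y": -1, "z": 34, "ax": 0, "ay": 0, "az": 0.01},
    {"fingers": 0, "x": -5, "y": -1, "z": 46, "ax": 0, "ay": 0, "az": 0.01},
    {"fingers": 0, "x": -5, "y": -1, "z": 56, "ax": 0, "ay": 0, "az": 0.01},
    {"fingers": 0, "x": -5, "y": -1, "z": 62, "ax": 0, "ay": 0, "az": 0.01},
    {"fingers": 0, "x": -5, "y": -1, "z": 64, "ax": 0, "ay": 0, "az": 0.01},
    {"fingers": 0, "x": -5, "y": -1, "z": 64, "ax": 0, "ay": 0, "az": 0.01},
    {"fingers": 0, "x": -5, "y": -1, "z": 64, "ax": 0, "ay": 0, "az": 0.01}
  ]
}}

```text
time_s: 7.57
tool_pos: [0.4197, 0.0854, 0.1135]
orientation: [[0.95, 0.313, 0.0], [0.313, -0.95, 0.0], [0.0, 0.0, -1.0]]
wrist_force: [0.4, -0.1, 0.7]
grip_width: 0.001
finger_force: 0.0
```

```bash
python3 -c "
from h import *;from cell import r
s=r.get_state();print(s['tool_pos'],s['time_s'],s['wrist_force'])
for th in (108,106,103,100,97,94,91,88,85,82,79,76,73,70,67.5,66):print(th,rel(s,th,.021,.113))
"
```

```text
[0.41965016 0.08544404 0.11350709] 7.5667 [ 0.44941882 -0.07201143  0.68293641]
108 {'x': 22, 'y': 0, 'z': 1, 'az': 0.004}
106 {'x': 27, 'y': 0, 'z': 1, 'az': 0.039}
103 {'x': 36, 'y': -1, 'z': 1, 'az': 0.091}
100 {'x': 45, 'y': -1, 'z': 1, 'az': 0.143}
97 {'x': 54, 'y': 0, 'z': 1, 'az': 0.196}
94 {'x': 63, 'y': 0, 'z': 1, 'az': 0.248}
91 {'x': 72, 'y': 2, 'z': 1, 'az': 0.3}
88 {'x': 81, 'y': 4, 'z': 1, 'az': 0.353}
85 {'x': 89, 'y': 6, 'z': 1, 'az': 0.405}
82 {'x': 98, 'y': 9, 'z': 1, 'az': 0.458}
79 {'x': 106, 'y': 12, 'z': 1, 'az': 0.51}
76 {'x': 114, 'y': 15, 'z': 1, 'az': 0.562}
73 {'x': 122, 'y': 19, 'z': 1, 'az': 0.615}
70 {'x': 130, 'y': 24, 'z': 1, 'az': 0.667}
67.5 {'x': 136, 'y': 28, 'z': 1, 'az': 0.711}
66 {'x': 140, 'y': 30, 'z': 1, 'az': 0.737}
```

{"api": "arm_command", "payload": {
  "rows": [
    {"fingers": 0, "x": 6, "y": 0, "z": 0, "ax": 0, "ay": 0, "az": 0},
    {"fingers": 0, "x": 13, "y": 0, "z": 0, "ax": 0, "ay": 0, "az": 0},
    {"fingers": 0, "x": 19, "y": 0, "z": 0, "ax": 0, "ay": 0, "az": 0},
    {"fingers": 0, "x": 23, "y": 0, "z": 0, "ax": 0, "ay": 0, "az": 0.01},
    {"fingers": 0, "x": 27, "y": 0, "z": 0, "ax": 0, "ay": 0, "az": 0.04},
    {"fingers": 0, "x": 32, "y": 0, "z": 0, "ax": 0, "ay": 0, "az": 0.07},
    {"fingers": 0, "x": 38, "y": -1, "z": 0, "ax": 0, "ay": 0, "az": 0.1},
    {"fingers": 0, "x": 45, "y": -1, "z": 0, "ax": 0, "ay": 0, "az": 0.14},
    {"fingers": 0, "x": 52, "y": 0, "z": 0, "ax": 0, "ay": 0, "az": 0.18},
    {"fingers": 0, "x": 59, "y": 0, "z": 0, "ax": 0, "ay": 0, "az": 0.22},
    {"fingers": 0, "x": 66, "y": 1, "z": 0, "ax": 0, "ay": 0, "az": 0.27},
    {"fingers": 0, "x": 72, "y": 2, "z": 0, "ax": 0, "ay": 0, "az": 0.3}
  ]
}}

```text
time_s: 8.57
tool_pos: [0.4876, 0.1062, 0.113]
orientation: [[1.0, 0.015, -0.003], [0.015, -1.0, -0.0], [-0.003, 0.0, -1.0]]
wrist_force: [-2.3, -0.1, 1.2]
grip_width: -0.001
finger_force: 1.3
```

```bash
python3 -c "
from h import *;from cell import r
s=r.get_state();print(s['tool_pos'],s['time_s'],s['wrist_force'])
for th in (91,88,85,82,79,76,74,72,70,69,68,67,66):print(th,rel(s,th,.021,.113))
"
```

```text
[0.48760316 0.10616571 0.11297421] 8.5667 [-2.27486636 -0.10697627  1.22932631]
91 {'x': 1, 'y': 0, 'z': 0, 'az': -0.002}
88 {'x': 10, 'y': -1, 'z': 0, 'az': 0.05}
85 {'x': 19, 'y': -1, 'z': 0, 'az': 0.102}
82 {'x': 28, 'y': -1, 'z': 0, 'az': 0.155}
79 {'x': 36, 'y': -1, 'z': 0, 'az': 0.207}
76 {'x': 45, 'y': 0, 'z': 0, 'az': 0.26}
74 {'x': 51, 'y': 1, 'z': 0, 'az': 0.294}
72 {'x': 57, 'y': 2, 'z': 0, 'az': 0.329}
70 {'x': 63, 'y': 4, 'z': 0, 'az': 0.364}
69 {'x': 66, 'y': 4, 'z': 0, 'az': 0.382}
68 {'x': 69, 'y': 5, 'z': 0, 'az': 0.399}
67 {'x': 71, 'y': 6, 'z': 0, 'az': 0.417}
66 {'x': 74, 'y': 7, 'z': 0, 'az': 0.434}
```

{"api": "arm_command", "payload": {
  "rows": [
    {"fingers": 0, "x": 8, "y": -1, "z": 0, "ax": 0, "ay": 0, "az": 0.04},
    {"fingers": 0, "x": 16, "y": -1, "z": 0, "ax": 0, "ay": 0, "az": 0.09},
    {"fingers": 0, "x": 23, "y": -1, "z": 0, "ax": 0, "ay": 0, "az": 0.13},
    {"fingers": 0, "x": 30, "y": -1, "z": 0, "ax": 0, "ay": 0, "az": 0.17},
    {"fingers": 0, "x": 37, "y": -1, "z": 0, "ax": 0, "ay": 0, "az": 0.21},
    {"fingers": 0, "x": 44, "y": 0, "z": 0, "ax": 0, "ay": 0, "az": 0.25},
    {"fingers": 0, "x": 51, "y": 1, "z": 0, "ax": 0, "ay": 0, "az": 0.29},
    {"fingers": 0, "x": 56, "y": 2, "z": 0, "ax": 0, "ay": 0, "az": 0.33},
    {"fingers": 0, "x": 60, "y": 3, "z": 0, "ax": 0, "ay": 0, "az": 0.35},
    {"fingers": 0, "x": 63, "y": 4, "z": 0, "ax": 0, "ay": 0, "az": 0.37},
    {"fingers": 0, "x": 65, "y": 4, "z": 0, "ax": 0, "ay": 0, "az": 0.38},
    {"fingers": 0, "x": 65, "y": 4, "z": 0, "ax": 0, "ay": 0, "az": 0.38}
  ]
}}

```text
time_s: 9.57
tool_pos: [0.5534, 0.103, 0.113]
orientation: [[0.935, -0.355, -0.001], [-0.355, -0.935, -0.0], [-0.0, 0.0, -1.0]]
wrist_force: [-1.5, -0.2, -0.7]
grip_width: 0.004
finger_force: 0.7
```

```bash
python3 -c "
from h import *;from cell import r
s=r.get_state();print(s['tool_pos'],s['time_s'],s['wrist_force'])
for th in (69,68,67,66,65.5,65,64.5,64):print(th,rel(s,th,.021,.113))
c=r.camera('scene');cv2.imwrite('pics/d.png',cv2.resize(c['frame'][140:240,220:340,::-1],None,fx=5,fy=5,interpolation=2))
"
```

```text
[0.55336175 0.10301317 0.11304479] 9.5667 [-1.54800567 -0.17984778 -0.69308755]
69 {'x': 0, 'y': 0, 'z': 0, 'az': 0.004}
68 {'x': 3, 'y': 0, 'z': 0, 'az': 0.022}
67 {'x': 6, 'y': 0, 'z': 0, 'az': 0.039}
66 {'x': 9, 'y': -1, 'z': 0, 'az': 0.056}
65.5 {'x': 10, 'y': -1, 'z': 0, 'az': 0.065}
65 {'x': 12, 'y': -1, 'z': 0, 'az': 0.074}
64.5 {'x': 13, 'y': -1, 'z': 0, 'az': 0.083}
64 {'x': 15, 'y': -1, 'z': 0, 'az': 0.091}
```

View pics/d.png

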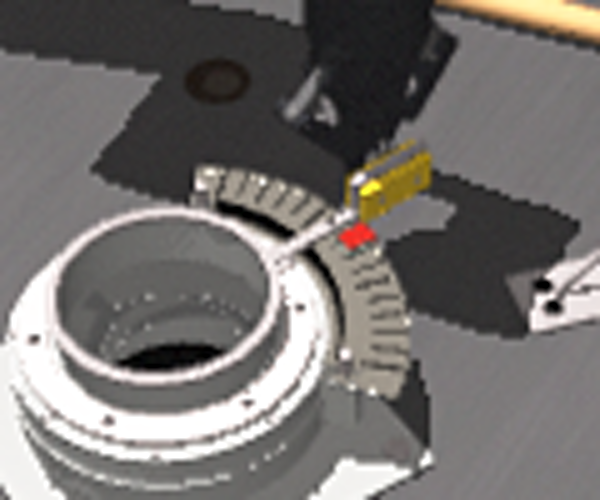

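The pointer (330,215) is still a few degrees short of the red marker (358,235), as worked out. The last 13.5 mm goes slowly.

{"api": "arm_command", "payload": {
  "rows": [
    {"fingers": 0, "x": 2, "y": 0, "z": 0, "ax": 0, "ay": 0, "az": 0.01},
    {"fingers": 0, "x": 4, "y": 0, "z": 0, "ax": 0, "ay": 0, "az": 0.02},
    {"fingers": 0, "x": 6, "y": 0, "z": 0, "ax": 0, "ay": 0, "az": 0.04},
    {"fingers": 0, "x": 8, "y": -1, "z": 0, "ax": 0, "ay": 0, "az": 0.05},
    {"fingers": 0, "x": 10, "y": -1, "z": 0, "ax": 0, "ay": 0, "az": 0.06},
    {"fingers": 0, "x": 12, "y": -1, "z": 0, "ax": 0, "ay": 0, "az": 0.07},
    {"fingers": 0, "x": 13, "y": -1, "z": 0, "ax": 0, "ay": 0, "az": 0.08},
    {"fingers": 0, "x": 13.5, "y": -1, "z": 0, "ax": 0, "ay": 0, "az": 0.085},
    {"fingers": 0, "x": 13.5, "y": -1, "z": 0, "ax": 0, "ay": 0, "az": 0.085},
    {"fingers": 0, "x": 13.5, "y": -1, "z": 0, "ax": 0, "ay": 0, "az": 0.085}
  ]
}}

```text
time_s: 10.45
tool_pos: [0.5667, 0.0991, 0.1134]
orientation: [[0.902, -0.432, 0.001], [-0.432, -0.902, -0.0], [0.001, -0.0, -1.0]]
wrist_force: [-1.1, -0.0, -0.1]
grip_width: -0.001
finger_force: 0.6
```

{"api": "arm_command", "payload": {
  "rows": [
    {"fingers": 0, "x": -5, "y": 0, "z": 0, "ax": 0, "ay": 0, "az": 0},
    {"fingers": 0, "x": -12, "y": 0, "z": 0, "ax": 0, "ay": 0, "az": 0},
    {"fingers": 0, "x": -20, "y": 0, "z": 0, "ax": 0, "ay": 0, "az": 0},
    {"fingers": 0, "x": -25, "y": 0, "z": -15, "ax": 0, "ay": 0, "az": 0},
    {"fingers": 0, "x": -25, "y": 0, "z": -40, "ax": 0, "ay": 0, "az": 0},
    {"fingers": 0, "x": -25, "y": 0, "z": -70, "ax": 0, "ay": 0, "az": 0},
    {"fingers": 0, "x": -25, "y": 25, "z": -100, "ax": 0, "ay": 0, "az": 0},
    {"fingers": 0, "x": -25, "y": 60, "z": -120, "ax": 0, "ay": 0, "az": 0},
    {"fingers": 0, "x": -25, "y": 95, "z": -120, "ax": 0, "ay": 0, "az": 0},
    {"fingers": 0, "x": -25, "y": 130, "z": -120, "ax": 0, "ay": 0, "az": 0},
    {"fingers": 0, "x": -25, "y": 165, "z": -120, "ax": 0, "ay": 0, "az": 0},
    {"fingers": 0, "x": -25, "y": 195, "z": -120, "ax": 0, "ay": 0, "az": 0}
  ]
}}

```text
time_s: 11.45
tool_pos: [0.4577, -0.0667, 0.2337]
orientation: [[0.902, -0.432, 0.001], [-0.432, -0.902, -0.001], [0.001, 0.0, -1.0]]
wrist_force: [0.4, -0.9, 0.0]
grip_width: -0.0
finger_force: 0.0
```

{"api": "arm_command", "payload": {
  "rows": [
    {"fingers": 0, "x": 0, "y": 25, "z": 0, "ax": 0, "ay": 0, "az": 0},
    {"fingers": 0, "x": 0, "y": 55, "z": 0, "ax": 0, "ay": 0, "az": 0},
    {"fingers": 0, "x": 0, "y": 85, "z": 0, "ax": 0, "ay": 0, "az": 0},
    {"fingers": 0, "x": 0, "y": 100, "z": 0, "ax": 0, "ay": 0, "az": 0},
    {"fingers": 0, "x": 0, "y": 100, "z": 0, "ax": 0, "ay": 0, "az": 0},
    {"fingers": 0, "x": 0, "y": 100, "z": 0, "ax": 0, "ay": 0, "az": 0}
  ]
}}

```text
time_s: 11.95
tool_pos: [0.4157, -0.1559, 0.2335]
orientation: [[0.901, -0.434, 0.001], [-0.434, -0.901, 0.0], [0.001, -0.001, -1.0]]
wrist_force: [-0.6, 0.4, 0.2]
grip_width: -0.0
finger_force: 0.0
```

```bash
python3 -c "
from h import *;from cell import r
s=r.get_state();print(s['tool_pos'],s['time_s'],s['wrist_force'])
c=r.camera('top');np.savez('top1.npz',**c);cv2.imwrite('pics/e.png',cv2.resize(c['frame'][165:305,180:340,::-1],None,fx=4,fy=4,interpolation=2))
"
```

```text
[ 0.41570315 -0.15589033  0.23347362] 11.95 [-0.59549832  0.43284769  0.19152402]
```

View pics/e.png

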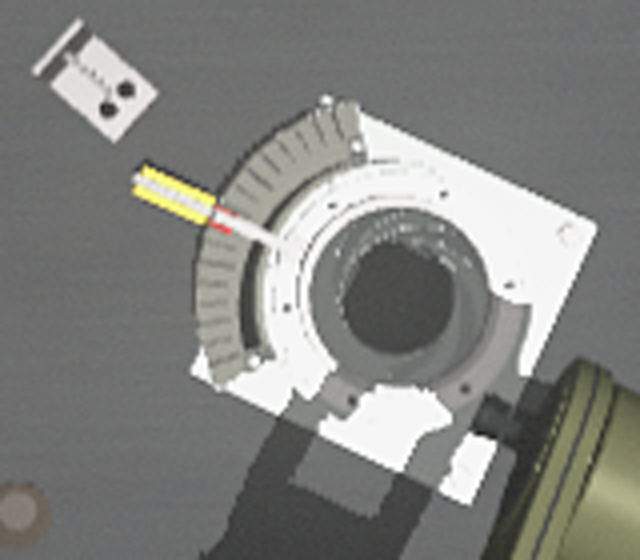

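The pointer lies across the middle of the red marker at (222,219), with red showing on both sides. The arm is clear of everything.

```bash
python3 -c "
from cell import r
print(r.hand_in())"
```

```text
the job is handed in; nothing more can be done
None
```

I pushed the lever to its open stop and back until its pointer lay over the red set marker; the last picture shows red on both sides of the pointer. I then moved the arm clear and handed the job in at about 12 s, and no verdict came back.

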